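File a slim watch case on edge in the stall's slotted rack

ROBOT

A 6-joint arm with a two-finger parallel gripper is mounted at the origin on the work surface. World frame = base frame: x ahead of the robot, y to its left, z up, the work surface at z = 0. Lengths are in mm, angles in degrees, forces in N, time in s.
With the tool pointing down it reaches from about 300 to 850 mm from the base axis. Payload 4.2 kg.
Tool frame: the origin (TCP) lies midway between the tips of the shut fingers; the grasp point (between the pads) lies 19 mm behind it; z points along the fingers, y is the line along which they close (so a half turn about z gives the same grasp; the last joint's range is limited). The gripper opens to 91 mm and grips with 3 to 60 N. Pads are 32 mm wide; open, the fingers measure 118 mm over their backs; the gripper's body (76 mm by 178 mm) begins 60 mm behind the grasp point.
Start: joints at [-75.172, 18.312, 89.639, -0, 72.044, -1.146], TCP at [158.245, -552.816, 183.976] pointing down, gripper open.
Joint ranges: [-177.97, 177.97], [-48.28, 115.42], [12.27, 149.76], [-77.06, 257.06], [2.81, 150.46], [-146.56, 146.56]. Speed limits (degrees/s): [147.25, 147.25, 180, 180, 180, 180].

INTERFACE

Orientations are given as [roll, pitch, yaw] about the fixed x, y, z axes, in that order (R = Rz(yaw) Ry(pitch) Rx(roll)).
In Python, from workcell import state, grab_frame, camera_model, workorder gives the robot as it stands.
- The arm moves only by the tool carry_out, never from a script. Its argument "commands" is a list of rows, each a list of 7 numbers: the turn, a rotation vector about the tool's x, y, z in degrees, then the shift along the tool's x, y, z in mm, then the opening, from -1 (shut) to 1 (fully open). In form: [[ax, ay, az, dx, dy, dz, hand], ...]. A call has 1 to 20 rows; each row is the pose to reach, as a shift and turn from the pose commanded when the call began, along the tool's axes at that moment; what a row does not reach only later rows make up. A row lasts 1/10 s, in which the tool goes at most 50 mm and 8.59 degrees, less where a joint would pass 70% of its speed; a pose out of reach is approached as far as the arm can. A call with a gripper value outside its range is refused whole. The fingers move at their own pace and stop on an object; "force" is the grip in N (left out, the last holds). Time passes only in rows, so rows that repeat a pose let the fingers close. It gives the time, the measured TCP pose, the force, the opening and the grip force at its end, in the units of the state.
- state(): the state, without advancing time (a new reading comes with each control period).
- grab_frame(name): name is "side" or "top" or "wrist"; returns the picture (400x640x3 uint8, red, green, blue); there is no depth.
- camera_model(name): a dict with "fx", "fy", "cx", "cy" (pixels), "dist" ([k1, k2, p1, p2, k3] as OpenCV has them; the pictures are not rectified), "origin" and "rotation" of the camera in the world; the wrist camera has in their place "mount" (4x4, takes a point from camera to tool coordinates, whose origin is the TCP and whose axes are the flange's). Camera axes: x right, y up, looking along -z (the intrinsics and any distortion apply to the point x, -y, -z); pixel columns grow to the right and rows downward; lengths in mm; the calibration is good to about 2 mm. A picture is of the moment at which its call begins: read the wrist's pose just before it. camera_model takes no time and is no camera call.
- workorder.job_done(): hands the job in; it is judged then, once.
The state is a dict: "time_s": time; "qpos": joint angles; "qvel": joint speeds; "effort": joint torques, N m; "ee_pos": TCP position; "ee_rot": TCP orientation; "force": force on the tool from outside, world axes, zero at the start; "torque": the same for the moment, N m; "gripper_width": finger opening in mm; "gripper_force": force on a finger pad.
Only numpy, scipy, OpenCV 4.12 (cv2) and the standard library are available. Lean on these libraries where they do the work, as an engineer would, in place of code of your own. Each camera call takes 0.05 s, during which the arm holds its last target. There are 200 camera calls.

TASK

Stand the slim watch case that lies flat on the counter on its long edge in the empty slot of the wooden rack, fully down and upright, and push it along the slot until its end is flush against the rack's end board, like the two cases already filed there. The small easel is there to lay the case on while you take a new hold. Set the case down rather than dropping it, and leave the filed cases, the loupe and the watch stand where they are.

Things in the scene. Friction and masses are not known exactly. Their poses are not given: they have to be found in the camera images.
- case: Slim dark wooden watch case to be filed: closed rigid slab 64 x 120 x 18 mm, about 0.2 kg, a flat watch motif in its lid. Origin at its centre; x across the 64 mm width, y along the 120 mm length, z (18 mm) out of the lid. It starts flat on the counter, lid up. Either long edge may go down and the lid may face either way.
- easel: Fixed plywood easel, origin on the counter. Two 10 mm wide ribs at y = -42 and +42 mm, open between but for a crossbar 8 mm high on the counter. Their faces rise at 45 degrees towards its +x (to the robot's right) from x -30, z 42 to x 12, z 84 mm. A toe square to each rib's low end stands 14 mm off its face to carry the lower long edge of the case.
- easel_rest (a point): Centre of the watch case when it lies on the easel against ribs and toes, its length along the easel's y and its width up the 45 degree slope (easel frame x = -14, y = 0, z = 71 mm). Axes parallel to the easel's.
- rack: Fixed wooden rack 148 x 147 mm, 60 high. Origin on the counter under the middle of the slots. Three slots run along its y at x = -50, 0, +50 mm, each 24 mm wide, 135 long (y -67.5 to 67.5), floor at z = 10, ridge tops at z = 40 mm, open at the -y end (nearer the robot); the end board closes the far +y end. A case fully home has its centre at y = 7.5, z = 42 mm and its top edge at z = 74 mm.
- rack_stop (a point): Middle of the inner face of the rack's end board (12 mm thick, 60 mm high), against which the case's end must be pushed: rack frame x = 0, y = 67.5, z = 35 mm. Axes parallel to the rack's.
- label: Thin paper label 18 x 70 mm stuck to the floor of the empty slot (no thickness to speak of). Origin at its middle, on the slot's centre line at rack y = 6.5 mm, on the slot floor. Axes parallel to the rack's.
- filed_a: One of two like cases (64 x 120 x 18 mm) already standing on edge in the rack, against the end board; loose. Origin under the middle of its lower edge; z up, length along y, 18 mm thickness along x.
- filed_b: The other filed case, same sizes and axes.
- loupe: Bystander: black round loupe, 34 mm across, 30 mm high, standing on the counter. Origin at its underside.
- cuff: Bystander: steel watch on a small white cuff stand, 70 x 60 mm foot, about 70 mm high. Origin at its underside.
Not all that is in view belongs to the job. Several things look just like the rack: the one meant starts farthest to the robot's left.

How it is judged (in metres and radians):
At the end, for the whole second after the job is handed in: The case is at rest in the empty slot: centre within 8 mm of the slot's centre line, down on its floor (4 mm), upright on a long edge (0.12 rad), along the slot (0.1 rad), its end within 4 mm of the end board; filed cases moved under 15 mm, loupe and cuff stand under 20 mm (x of case in the frame of label between -0.008 and 0.008 m and y of case in the frame of rack between 0.0035 and 0.0115 m and z of case in the frame of rack between 0.036 and 0.046 m and angle between the x axis of case and the z axis of rack, either way round below 0.12 rad and angle between the y axis of case and the y axis of rack, either way round below 0.1 rad and linear speed of case below 0.02 m/s and angular speed of case below 0.1 rad/s and distance of each of filed_a, filed_b from where it was at the start of the episode below 0.015 m and distance of each of loupe, cuff from where it was at the start of the episode below 0.02 m); the robot touches nothing.
It fails at once if the filed case (filed_a) was displaced by more than 15 mm (distance of filed_a from where it was at the start of the episode above 0.015 m).
It fails at once if the filed case (filed_b) was displaced by more than 15 mm (distance of filed_b from where it was at the start of the episode above 0.015 m).
It fails at once if the loupe (loupe) was displaced by more than 20 mm (distance of loupe from where it was at the start of the episode above 0.02 m).
It fails at once if the cuff stand (cuff) was displaced by more than 20 mm (distance of cuff from where it was at the start of the episode above 0.02 m).
It fails at once if the case was dropped or thrown: it moved faster than 0.7 m/s while out of the fingers (linear speed of case above 0.7 m/s and contact force between the fingers and case below 0.05 N).
It also fails if it takes over 61 s, if anything falls off the work surface, if the arm or the gripper's body presses on something with over 40 N, if the wrist force passes 120 N, or if a joint passes its speed limit or range.

## Working session

There is one attempt and no reset: what is moved stays moved. The work goes in short steps, Python scripts to look and compute and a tool call to move; the robot and the scene stay as the last step left them, time stands still between calls to the robot, and variables do not carry over. Pictures are saved under pics/ and viewed, at most 13 in all, crops included, and the job is handed in when it is done.

Besides the shell and the picture viewer there is one more tool, called after "Call:" as a command line: name --pt "numbers of a row" for each row, then --argument value for the rest. carry_out: Moves the arm, as the interface text tells. Its arguments: {"type":"object","properties":{"commands":{"type":"array"},"force":{"type":"number"}},"required":["commands"]}

```bash
mkdir -p pics; ls
python3 - <<'E'
from workcell import state, grab_frame, camera_model, workorder
import cv2
print(state())
for n in("side","top"):
    m=camera_model(n);print(n,m)
    cv2.imwrite(f"pics/{n}0.png",grab_frame(n)[:,:,::-1])
print(camera_model("wrist"))
E
```

```text
pics
{'time_s': 0.0, 'qpos': array([-7.51715644e+01,  1.83509861e+01,  8.97079378e+01,  1.60586575e-04,
        7.20448306e+01, -1.14546332e+00]), 'qvel': array([-0.05470569, -0.00165972, -0.01285118, -0.05779515,  0.14188758,
       -0.03106791]), 'effort': array([ 2.38582885e-03, -4.12455511e+01, -2.31969041e+01,  7.27650826e-02,
        4.57406673e-02, -1.40395091e-04]), 'ee_pos': array([ 158.09713973, -552.23471286,  183.11653593]), 'ee_rot': array([-1.79896269e+02, -2.22677609e-03,  1.59738472e+01]), 'force': array([0.48530132, 0.15835366, 0.05095361]), 'torque': array([0.03262987, 0.01542232, 0.00690189]), 'gripper_force': 0.0, 'gripper_width': 91.49049601589442}
side {'fx': 459.0583934753286, 'fy': 459.0583934753286, 'cx': 316.56152688123655, 'cy': 204.3445951108804, 'dist': array([-0.01347793,  0.        ,  0.        ,  0.        ,  0.        ]), 'origin': array([ 435.83342424, -946.74413259,  629.83480582]), 'rotation': array([58.39171687, -0.81396165, -4.83960148])}
top {'fx': 405.4063636648539, 'fy': 405.4063636648539, 'cx': 326.520677108015, 'cy': 204.27359403340412, 'dist': array([-0.01077596,  0.        ,  0.        ,  0.        ,  0.        ]), 'origin': array([456.59954292,  11.88180632, 948.50146176]), 'rotation': array([  3.80627123,  -2.02322811, -90.54468412])}
{'fx': 310.44847187018325, 'fy': 310.44847187018325, 'cx': 319.73999836852477, 'cy': 197.77968706214492, 'dist': array([-0.0249369,  0.       ,  0.       ,  0.       ,  0.       ]), 'mount': array([[ 9.89853012e-04,  9.70667272e-01,  2.40424766e-01,
         6.63301080e+01],
       [ 9.99999490e-01, -9.12673625e-04, -4.32360159e-04,
        -4.64672558e-01],
       [-2.00248513e-04,  2.40425071e-01, -9.70667680e-01,
        -2.01560815e+02],
       [ 0.00000000e+00,  0.00000000e+00,  0.00000000e+00,
         1.00000000e+00]])}
```

View pics/top0.png

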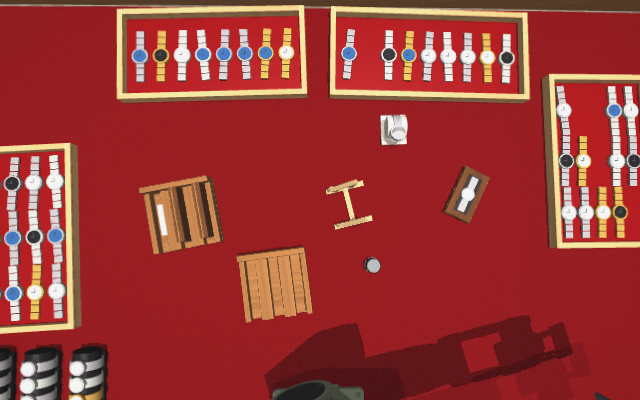

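View pics/side0.png

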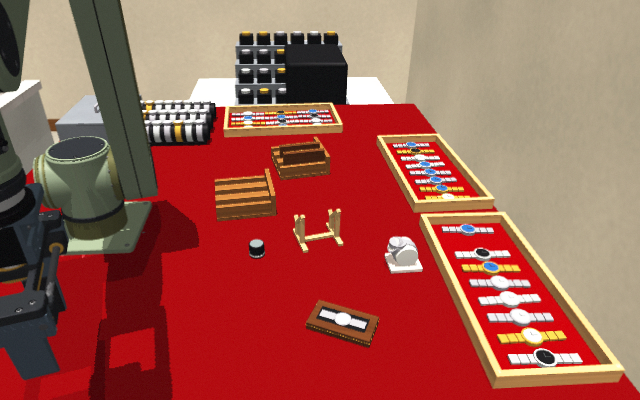

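Top view shows the target rack at about (180,215): two dark filed cases on the right, and a white label in the left slot. The decoy rack is at (275,285), the easel at (349,205), the case at (467,194), the loupe at (373,265) and the cuff at (394,130). Side view agrees. Next, a zoom for the corners.

```bash
cat > h.py <<'E'
import numpy as np, cv2
from scipy.spatial.transform import Rotation as R
from workcell import state, grab_frame, camera_model, workorder
F=np.diag([1,-1,-1.])
def cam(n, st=None):
    m=camera_model(n); K=np.array([[m['fx'],0,m['cx']],[0,m['fy'],m['cy']],[0,0,1]])
    if 'origin' in m: o=np.array(m['origin']); r=R.from_euler('xyz',m['rotation'],degrees=True).as_matrix()
    else:
        T=R.from_euler('xyz',st['ee_rot'],degrees=True).as_matrix(); M=np.array(m['mount'])
        o=st['ee_pos']+T@M[:3,3]; r=T@M[:3,:3]
    return K,np.array(m['dist']),o,r@F
def proj(c,P):
    K,d,o,r=c; P=np.atleast_2d(P).astype(float)
    return cv2.projectPoints((P-o)@r,np.zeros(3),np.zeros(3),K,d)[0][:,0]
def back(c,uv,z):
    K,d,o,r=c; n=cv2.undistortPoints(np.array(uv,float).reshape(-1,1,2),K,d)[:,0]
    v=np.c_[n,np.ones(len(n))]@r.T; return o+v*((z-o[2])/v[:,2])[:,None]
def rz(p,a):
    a=np.radians(a); return np.asarray(p,float)@np.array([[np.cos(a),-np.sin(a)],[np.sin(a),np.cos(a)]]).T
E
python3 - <<'E'
import cv2
i=cv2.imread('pics/top0.png')
a=cv2.resize(i[165:265,130:230],None,fx=5,fy=5,interpolation=cv2.INTER_CUBIC)
b=cv2.resize(i[165:237,320:380],None,fx=5,fy=5,interpolation=cv2.INTER_CUBIC)
c=cv2.resize(i[160:230,438:498],None,fx=4,fy=4,interpolation=cv2.INTER_CUBIC)
import numpy as np
o=np.zeros((600,800,3),np.uint8)
o[:500,:500]=a; o[:300,500:800]=b[30:330]; o[310:590,500:740]=c
cv2.imwrite('pics/z0.png',o)
E
```

```text
(no output)
```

View pics/z0.png

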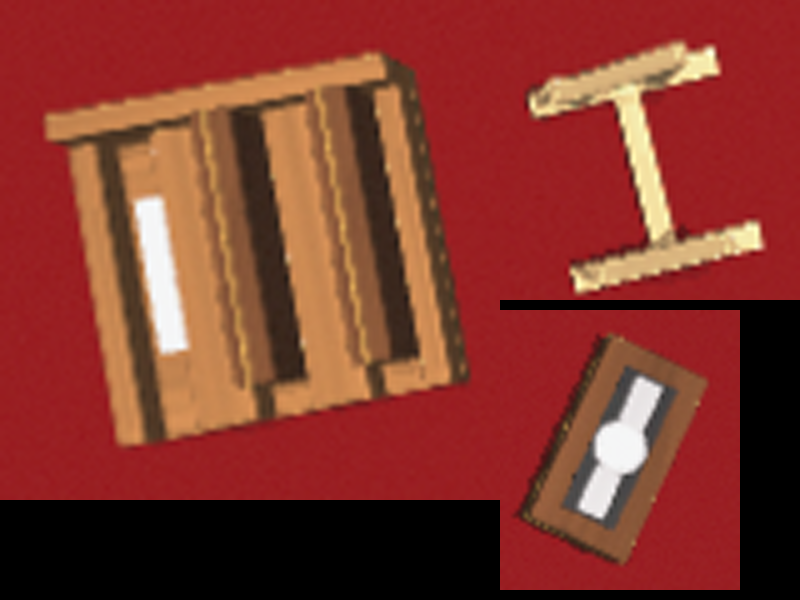

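The label lies in the leftmost slot (rack x = -50), and the filed cases are in the middle and right slots. Now coarse poses.

Run:
```python
from h import *
c=cam('top'); np.set_printoptions(precision=1,suppress=True)
def px(l,ox,oy,bx,by,s): return [(bx+(x-ox+.5)/s-.5,by+(y-oy+.5)/s-.5) for x,y in l]
q=px([(610,337),(706,380),(626,562),(526,516)],500,310,438,160,4)
P=back(c,q,18);print('case',P,P.mean(0),np.linalg.norm(P-np.roll(P,-1,0),axis=1))
b=back(c,px([(47,115),(383,55),(387,78),(50,138)],0,0,130,165,5),60);print('board',b,np.linalg.norm(b-np.roll(b,-1,0),axis=1))
l=back(c,px([(134,200),(160,195),(187,350),(163,354)],0,0,130,165,5),10);print('label',l,l.mean(0),np.linalg.norm(l-np.roll(l,-1,0),axis=1))
for P0,n in((l,'label'),):
    d=(P0[0]+P0[1]-P0[2]-P0[3]);print(n,np.degrees(np.arctan2(d[1],d[0])))
d=b[0]-b[1];print('board yaw',np.degrees(np.arctan2(d[1],d[0])))
e=back(c,px([(625,90),(660,240)],500,-30,320,165,5),8);print('easel bar',e)
g=back(c,[(373,265),(394,130)],30);print(g)
```

```text
case [[ 605.1 -348.1   18. ]
 [ 579.4 -404.5   18. ]
 [ 473.1 -353.2   18. ]
 [ 500.3 -295.    18. ]] [ 539.5 -350.2   18. ] [ 62.  118.1  64.2 117.4]
board [[554.7 387.4  60. ]
 [580.2 242.7  60. ]
 [570.1 240.8  60. ]
 [544.6 385.9  60. ]] [146.9  10.3 147.2  10.2]
label [[520.8 368.2  10. ]
 [523.  356.5  10. ]
 [452.  343.1  10. ]
 [450.3 353.9  10. ]] [486.5 355.4  10. ] [12.  72.3 11.  72. ]
label 11.086588065305978
board yaw 99.99761389018707
easel bar [[555.3 -64.5   8. ]
 [485.1 -80.    8. ]]
[[ 379.2 -124.9   30. ]
 [ 688.7 -179.1   30. ]]
```

```bash
cat >> h.py <<'E'
def row(pos,rot,base=None):
    """row (turn,shift) from commanded base pose (pos,Rmat) to target; rot = matrix"""
    p0,r0=base
    t=R.from_matrix(r0.T@rot).as_rotvec(degrees=True); return np.round(np.r_[t,r0.T@(np.asarray(pos,float)-p0)],2)
def down(a,tilt=0):  # tool x at world angle a, z down, then turned about tool x by tilt
    return (R.from_euler('xyz',[180,0,a],degrees=True)*R.from_euler('x',tilt,degrees=True)).as_matrix()
def meas():
    s=state(); return s['ee_pos'],R.from_euler('xyz',s['ee_rot'],degrees=True).as_matrix()
E
python3 - <<'E'
from h import *
b=(np.array([158.245,-552.816,183.976]),down(16))
print(row([539.5,-350,100],down(-26.3),b), row([539.5,-350,100],down(-26.3),meas()))
E
```

```text
[ -0.    -0.    42.3  422.39 -89.87  83.98] [-8.0000e-02  3.0000e-02  4.2280e+01  4.2233e+02 -8.9420e+01  8.3370e+01]
```

Call:
carry_out --pt "0 0 42.3 422 -90 84 1" --pt "0 0 42.3 422 -90 84 1" --pt "0 0 42.3 422 -90 84 1" --pt "0 0 42.3 422 -90 84 1" --pt "0 0 42.3 422 -90 84 1" --pt "0 0 42.3 422 -90 84 1" --pt "0 0 42.3 422 -90 84 1" --pt "0 0 42.3 422 -90 84 1" --pt "0 0 42.3 422 -90 84 1" --pt "0 0 42.3 422 -90 84 1" --pt "0 0 42.3 422 -90 84 1" --pt "0 0 42.3 422 -90 84 1" --pt "0 0 42.3 422 -90 84 1" --pt "0 0 42.3 422 -90 84 1"

```text
time_s: 1.5
ee_pos: [538.1, -351.3, 100.5]
ee_rot: [180.0, -0.0, -26.4]
force: [-0.6, 0.1, -0.1]
gripper_width: 91.5
gripper_force: 0.0
```

Run:
```python
from h import *
s=state(); im=grab_frame('wrist'); print(s['ee_pos'],s['ee_rot'],s['qpos'],s['time_s'])
a=np.radians(-26.3);v=np.array([np.cos(a),np.sin(a)]);u=np.array([v[1],-v[0]])
P=[np.r_[np.array([539.5,-350.2])+sx*32*u+sy*60*v,18] for sx,sy in((-1,1),(1,1),(1,-1),(-1,-1))]
uv=proj(cam('wrist',s),P); print(uv)
im=np.ascontiguousarray(im[:,:,::-1])
cv2.imwrite('pics/w1.png',im)
```

```text
[ 538.08018507 -351.2525007   100.54764057] [ 1.79980741e+02 -3.25340789e-02 -2.64403546e+01] [-3.41531146e+01  2.76437177e+01  8.72417763e+01 -1.62291197e-02
  6.50796825e+01  8.22940792e+01] 1.5
[[281.5492033  127.48208413]
 [353.12370535 127.3677922 ]
 [350.18096389 252.06234532]
 [285.29609019 252.16988848]]
```

View pics/w1.png

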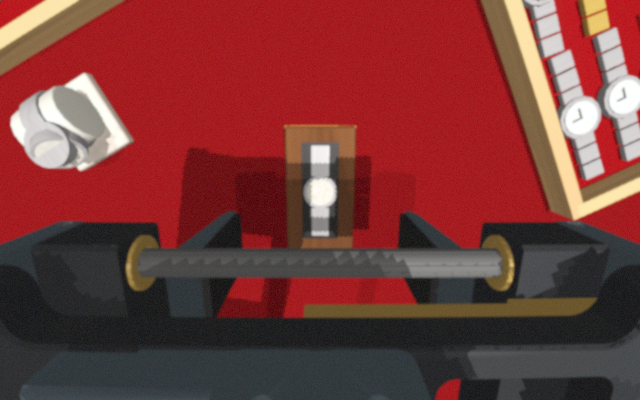

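The lid's far corners are at (285,126) and (356,127), about 3 px (2.7 mm) right of the prediction, so the case is centred near (538,-352). Next I survey the easel and rack with the wrist camera while the gripper is empty.

Run:
```python
from h import *
b=(np.array([539,-350.4,100]),down(-26.3))
r1=row([450,-85,170],down(12.5),b);print(r1)
b2=(np.array([450,-85,170]),down(12.5))
print(row([410,325,170],down(10.5),b2))
```

```text
[  -0.      0.    -38.8  -197.38 -198.49  -70.  ]
[   0.     -0.      2.     49.69 -408.94   -0.  ]
```

Call:
carry_out --pt "0 0 -38.8 -197 -198 -70 1" --pt "0 0 -38.8 -197 -198 -70 1" --pt "0 0 -38.8 -197 -198 -70 1" --pt "0 0 -38.8 -197 -198 -70 1" --pt "0 0 -38.8 -197 -198 -70 1" --pt "0 0 -38.8 -197 -198 -70 1" --pt "0 0 -38.8 -197 -198 -70 1" --pt "0 0 -38.8 -197 -198 -70 1" --pt "0 0 -38.8 -197 -198 -70 1" --pt "0 0 -38.8 -197 -198 -70 1" --pt "0 0 -38.8 -197 -198 -70 1"

```text
time_s: 2.65
ee_pos: [450.5, -86.2, 169.5]
ee_rot: [-180.0, 0.0, 12.4]
force: [0.3, -0.1, -0.3]
gripper_width: 91.4
gripper_force: 0.0
```

Run:
```python
from h import *
import pickle
s=state(); im=grab_frame('wrist'); print(s['ee_pos'],s['ee_rot'])
pickle.dump(s,open('w2.pkl','wb'))
cv2.imwrite('pics/w2.png',im[:,:,::-1])
```

```text
[450.49791477 -86.2418737  169.45947693] [-1.79988917e+02  4.90027091e-02  1.23792011e+01]
```

Call:
carry_out --pt "0 0 2 50 -409 0 1" --pt "0 0 2 50 -409 0 1" --pt "0 0 2 50 -409 0 1" --pt "0 0 2 50 -409 0 1" --pt "0 0 2 50 -409 0 1" --pt "0 0 2 50 -409 0 1" --pt "0 0 2 50 -409 0 1" --pt "0 0 2 50 -409 0 1" --pt "0 0 2 50 -409 0 1" --pt "0 0 2 50 -409 0 1" --pt "0 0 2 50 -409 0 1" --pt "0 0 2 50 -409 0 1"

```text
time_s: 3.9
ee_pos: [411.2, 323.1, 169.8]
ee_rot: [179.9, 0.0, 10.4]
force: [-0.3, 0.1, 0.1]
gripper_width: 91.2
gripper_force: 0.0
```

Run:
```python
from h import *
import pickle
s=state(); im=grab_frame('wrist'); print(s['ee_pos'],s['ee_rot'])
pickle.dump(s,open('w3.pkl','wb'))
cv2.imwrite('pics/w3.png',im[:,:,::-1])
s2=pickle.load(open('w2.pkl','rb'))
print(proj(cam('wrist',s2),[[520,-72,8]]),proj(cam('wrist',s),[[482,350,10]]))
a=cv2.imread('pics/w2.png')[60:260,220:460];b=cv2.imread('pics/w3.png')[0:260,180:460]
cv2.imwrite('pics/z2.png',cv2.resize(a,None,fx=3,fy=3,interpolation=cv2.INTER_CUBIC))
cv2.imwrite('pics/z3.png',cv2.resize(b[:, :260],None,fx=2.3,fy=2.3,interpolation=cv2.INTER_CUBIC) if 0 else cv2.resize(b,None,fx=2,fy=2,interpolation=cv2.INTER_CUBIC))
```

```text
[411.17147536 323.05691316 169.82570673] [1.79949275e+02 2.70055280e-02 1.03593080e+01]
[[320.89431454 116.67132193]] [[307.64059157 113.42280322]]
```

View pics/z2.png

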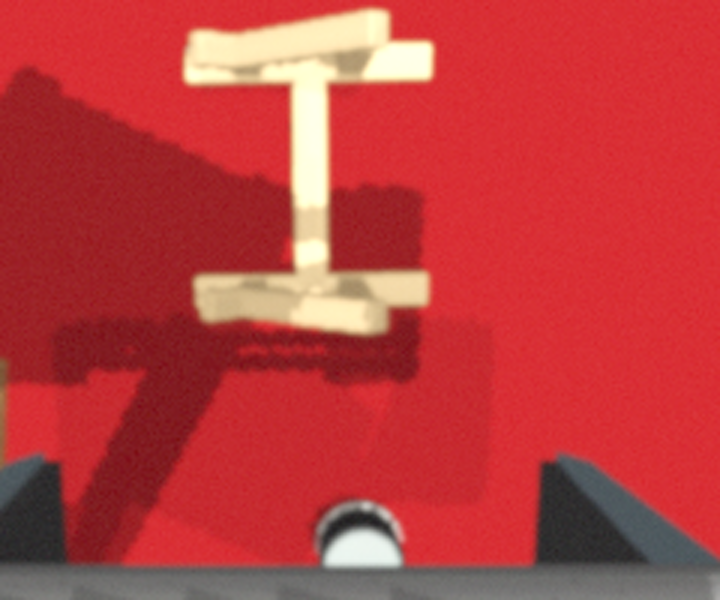

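View pics/z3.png

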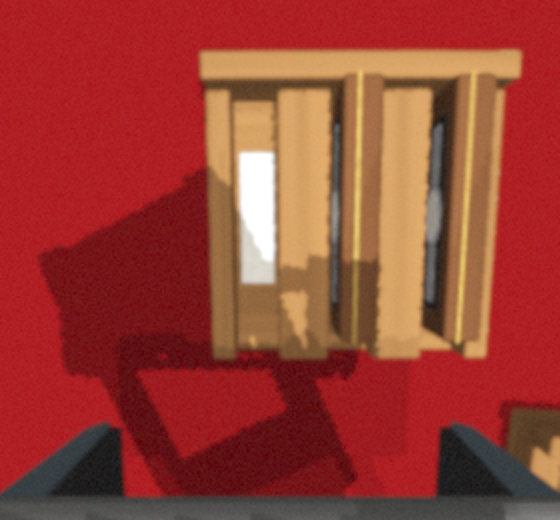

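Easel: upper rib ends sit at crop x≈388 (rows 10–45 and 300–333), with the crossbar at crop x≈310. Rack: label at crop (240..276, 151..284), end board top at (200..520, 50..80). Fitting both poses.

```bash
cat > fit.py <<'E'
from h import *
import pickle
from scipy.optimize import least_squares
np.set_printoptions(precision=1,suppress=True)
c2=cam('wrist',pickle.load(open('w2.pkl','rb')));c3=cam('wrist',pickle.load(open('w3.pkl','rb')))
up=lambda l,ox,oy,s:np.array([(ox+(x+.5)/s-.5,oy+(y+.5)/s-.5) for x,y in l])
def W(p,M): M=np.array(M,float); return np.c_[rz(M[:,:2],p[2])+p[:2],M[:,2]]
def fit(c,M,uv,p0,n):
    r=least_squares(lambda p:(proj(c,W(p,M))-uv).ravel(),p0); print(n,r.x,'\n',r.fun.reshape(-1,2)); return r.x
rk=fit(c3,[(-59,41.5,10),(-41,41.5,10),(-41,-28.5,10),(-59,-28.5,10),(-74,79.5,60),(74,79.5,60),(74,67.5,60),(-74,67.5,60)],
 up([(240,151),(275,151),(276,284),(241,284),(200,52),(520,50),(520,77),(201,80)],180,0,2),[491,301,-79.7],'rack')
es=fit(c2,[(12,47,84),(12,37,84),(12,-37,84),(12,-47,84)],up([(386,10),(388,45),(387,302),(386,333)],220,60,3),[520,-72,-77.5],'easel')
b=back(c2,up([(310,90),(310,240)],220,60,3),8); print('bar in easel',rz(b[:,:2]-es[:2],-es[2]))
t=proj(c2,W(es,[(-30,0,42),(-40,42,52),(-40,-42,52)]));print((t-[220,60])*3)
ct=cam('top');print('top check bar',rz(back(ct,[(344.9,188.9),(351.9,218.9)],8)[:,:2]-es[:2],-es[2]))
E
python3 fit.py
```

```text
rack [489.6 299.3 -79.1] 
 [[ 0.2  1.3]
 [-0.9  1.1]
 [-0.7 -0.8]
 [ 1.1 -0.7]
 [-0.4 -0.5]
 [ 1.  -0.3]
 [ 0.1  0.3]
 [-0.4 -0.3]]
easel [519.8 -84.9 -76.4] 
 [[ 0.3 -0.1]
 [-0.3  0.5]
 [-0.1 -0.4]
 [ 0.2  0. ]]
bar in easel [[ -9.6  32.4]
 [-10.6 -22.5]]
[[252.3 179.6]
 [215.8  46.5]
 [225.6 305.9]]
top check bar [[-11.   38.4]
 [-12.4 -33.4]]
```

```bash
cat >> fit.py <<'E'
a=cv2.imread('pics/w2.png');b=cv2.imread('pics/side0.png');cs=cam('side')
A=cv2.resize(a[58:178,275:370],None,fx=5,fy=5,interpolation=cv2.INTER_CUBIC)
B=cv2.resize(b[200:260,285:350],None,fx=5,fy=5,interpolation=cv2.INTER_CUBIC)
for I,c,ox,oy in((A,c2,275,58),(B,cs,285,200)):
    for y in(37,47,-37,-47):
        q=((proj(c,W(es,[(12,y,84),(-30,y,42),(-40,y,52)]))-[ox,oy]+.5)*5-.5)
        for p,col in zip(q,((255,0,0),(0,160,0),(255,0,255))): cv2.circle(I,tuple(int(round(v)) for v in p),2,col,-1)
o=np.zeros((600,800,3),np.uint8);o[:,:475]=A;o[:300,475:800]=B
cv2.imwrite('pics/z4.png',o)
E
python3 fit.py >/dev/null
```

```text
(no output)
```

View pics/z4.png

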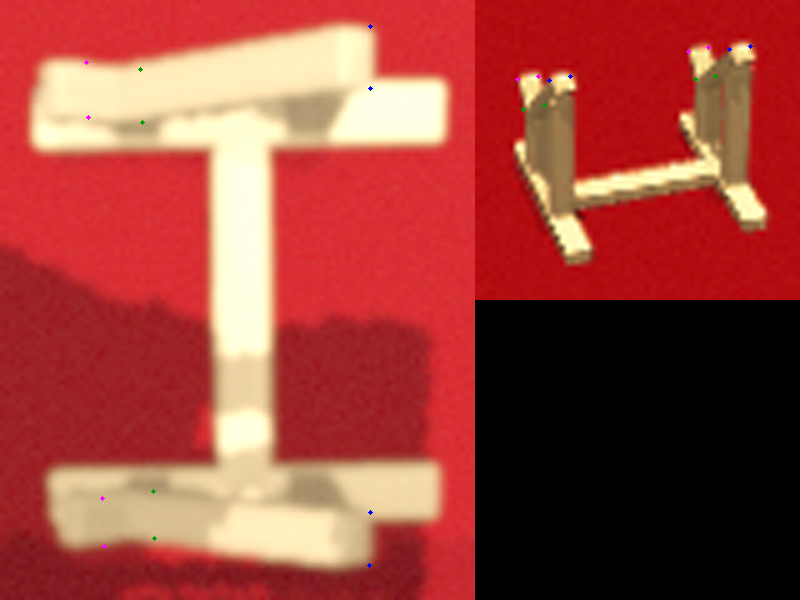

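The far rib's face ends at crop x≈342 and its toe kink at ≈117. Both are about 22 px (4 mm) left of my model because the fit took the rib's end face for its top edge. I correct the easel to (518.9, -81.0), yaw -76.5. Now to the grasp hover.

Run:
```python
from h import *
s=meas(); print(s[0]); b=(np.array([410.5,324.5,170]),down(10.5))
print(row([538.3,-352.6,150],down(-26.4),b))
print(row([538.3,-352.6,4],down(-26.4),(np.array([538.3,-352.6,150]),down(-26.4))))
```

```text
[411.21254675 323.11057047 169.95534601]
[ -0.    -0.    36.9    2.27 689.05  20.  ]
[  0.   0.   0.  -0.  -0. 146.]
```

Call:
carry_out --pt "0 0 36.9 2 689 20 1" --pt "0 0 36.9 2 689 20 1" --pt "0 0 36.9 2 689 20 1" --pt "0 0 36.9 2 689 20 1" --pt "0 0 36.9 2 689 20 1" --pt "0 0 36.9 2 689 20 1" --pt "0 0 36.9 2 689 20 1" --pt "0 0 36.9 2 689 20 1" --pt "0 0 36.9 2 689 20 1" --pt "0 0 36.9 2 689 20 1" --pt "0 0 36.9 2 689 20 1" --pt "0 0 36.9 2 689 20 1" --pt "0 0 36.9 2 689 20 1" --pt "0 0 36.9 2 689 20 1" --pt "0 0 36.9 2 689 20 1" --pt "0 0 36.9 2 689 20 1" --pt "0 0 36.9 2 689 20 1" --pt "0 0 36.9 2 689 20 1"

```text
time_s: 5.75
ee_pos: [537.7, -351.2, 150.4]
ee_rot: [-180.0, -0.0, -26.4]
force: [0.8, 0.2, -0.3]
gripper_width: 91.4
gripper_force: 0.0
```

Run:
```python
from h import *
p,r=meas(); print(p,row([538.3,-352.6,4],down(-26.4),(p,r)))
```

```text
[ 537.74763981 -351.18250394  150.42987763] [-1.0000e-02 -0.0000e+00  2.0000e-02  1.1200e+00  1.0500e+00  1.4643e+02]
```

Call:
carry_out --pt "0 0 0 1 1 50 1" --pt "0 0 0 1 1 100 1" --pt "0 0 0 1 1 125 1" --pt "0 0 0 1 1 138 1" --pt "0 0 0 1 1 144 1" --pt "0 0 0 1 1 146 1" --pt "0 0 0 1 1 146 1" --pt "0 0 0 1 1 146 -1" --pt "0 0 0 1 1 146 -1" --pt "0 0 0 1 1 146 -1" --pt "0 0 0 1 1 146 -1" --pt "0 0 0 1 1 146 -1" --pt "0 0 0 1 1 146 -1" --pt "0 0 0 1 1 146 -1" --force 30

```text
time_s: 7.15
ee_pos: [538.5, -353.7, 3.9]
ee_rot: [180.0, 0.0, -26.4]
force: [0.6, -0.0, 0.8]
gripper_width: 38.3
gripper_force: 0.0
```

Call:
carry_out --pt "0 0 0 0 0 -20 -1" --pt "0 0 0 0 0 -60 -1" --pt "0 0 0 0 0 -100 -1" --pt "0 0 0 0 0 -140 -1" --pt "0 0 0 0 0 -170 -1" --pt "0 0 0 0 0 -170 -1" --pt "0 0 0 0 0 -170 -1"

```text
time_s: 7.85
ee_pos: [538.6, -353.7, 174.4]
ee_rot: [180.0, -0.1, -26.4]
force: [-0.1, -0.7, -1.0]
gripper_width: 0.7
gripper_force: 0.0
```

Run:
```python
from h import *
p,r=meas(); print(p,state()['gripper_width'],state()['gripper_force'])
e=np.array([515.6,-67.4,71.]); T=down(13.5,-45)
print(T[:,2],T[:,1])
for d in(150,40,0):
    t=e+6*T[:,2]-d*T[:,2]+4*T[:,1]; print(t,row(t,T,(p,r)))
```

```text
[ 538.59171447 -353.70405623  174.3937918 ] 0.6581987018244173 0.0
[ 0.1650708  -0.68756936 -0.70710678] [ 0.1650708  -0.68756936  0.70710678]
[492.49008803  28.85971103 175.65180362] [ -43.09   15.61  -37.84 -211.54 -322.07   -1.56]
[510.64787601 -46.77291906  97.87005769] [ -43.09   15.61  -37.84 -161.7  -262.44   76.29]
[517.250708   -74.27569365  69.58578644] [ -43.09   15.61  -37.84 -143.58 -240.76  104.6 ]
```

The grip closed on nothing: width is 0.7 mm. I need to see why.

Run:
```python
from h import *
s=state();w=grab_frame('wrist');t=grab_frame('top');d=grab_frame('side')
cv2.imwrite('pics/w5.png',w[:,:,::-1]);cv2.imwrite('pics/top5.png',t[:,:,::-1]);cv2.imwrite('pics/side5.png',d[:,:,::-1])
o=np.zeros((600,800,3),np.uint8)
o[:300,:480]=cv2.resize(w[:,:,::-1],(480,300))
o[300:,:400]=cv2.resize(t[130:280,400:500,::-1],(400,600))[:300] if 0 else cv2.resize(t[140:240,400:533,::-1],(400,300))
o[300:,400:]=cv2.resize(d[200:380,200:440,::-1],(400,300))
cv2.imwrite('pics/z5.png',o);print(s['ee_pos'],s['time_s'])
```

```text
[ 538.59171447 -353.70405623  174.3937918 ] 7.85
```

View pics/z5.png

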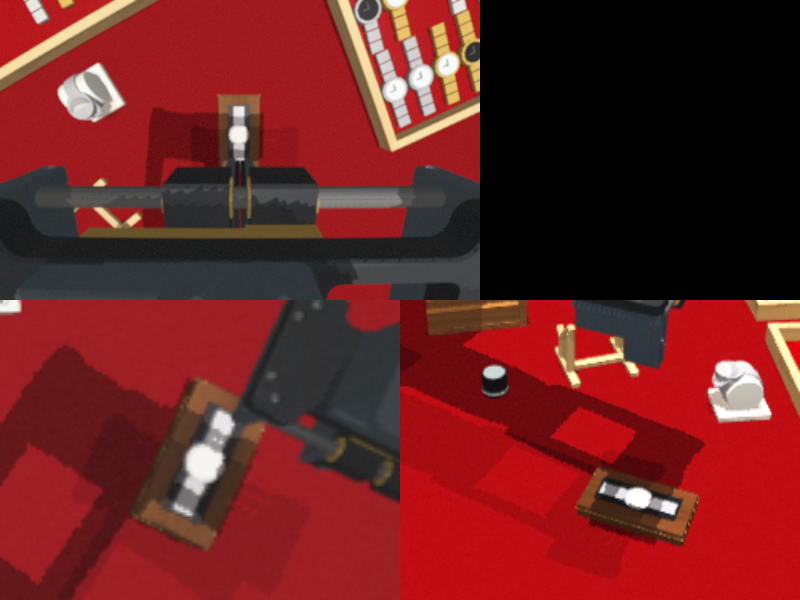

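The case hasn't moved and sits right under the TCP. In the open-gripper pictures the pad's front tip corner is at (400,213). With a 91 mm opening and 16 mm half pad width, that puts the real fingertips about 34 mm short of the reported TCP, so the fingers closed above the lid. I'll descend further and watch the force.

Call:
carry_out --pt "0 0 0 0 0 0 1" --pt "0 0 0 0 0 0 1" --pt "0 0 0 0 0 0 1" --pt "0 0 0 0 0 0 1" --pt "0 0 0 0 0 0 1" --pt "0 0 0 0 0 50 1" --pt "0 0 0 0 0 100 1" --pt "0 0 0 0 0 140 1" --pt "0 0 0 0 0 170 1" --pt "0 0 0 0 0 185 1" --pt "0 0 0 0 0 192 1" --pt "0 0 0 0 0 192 1" --pt "0 0 0 0 0 192 1"

```text
time_s: 9.3
ee_pos: [539.4, -354.2, -17.0]
ee_rot: [180.0, -0.1, -26.4]
force: [-0.2, -0.3, 0.0]
gripper_width: 91.0
gripper_force: 0.0
```

Call:
carry_out --pt "0 0 0 0 0 2 1" --pt "0 0 0 0 0 4 1" --pt "0 0 0 0 0 6 1" --pt "0 0 0 0 0 8 1" --pt "0 0 0 0 0 8 1"

```text
time_s: 9.8
ee_pos: [538.4, -353.5, -26.3]
ee_rot: [180.0, 0.0, -26.4]
force: [0.1, -0.6, -0.1]
gripper_width: 91.1
gripper_force: 0.0
```

No contact at z = -26, so the tool offset is real. I'll go down a little more, then close.

Call:
carry_out --pt "0 0 0 0 0 2 1" --pt "0 0 0 0 0 3 1" --pt "0 0 0 0 0 4 1" --pt "0 0 0 0 0 4 1"

```text
time_s: 10.2
ee_pos: [538.5, -353.7, -29.7]
ee_rot: [180.0, -0.0, -26.4]
force: [-1.0, 0.9, 3.0]
gripper_width: 91.3
gripper_force: 1.5
```

Call:
carry_out --pt "0 0 0 0 0 0 -1" --pt "0 0 0 0 0 0 -1" --pt "0 0 0 0 0 0 -1" --pt "0 0 0 0 0 0 -1" --pt "0 0 0 0 0 0 -1" --pt "0 0 0 0 0 0 -1"

```text
time_s: 10.8
ee_pos: [539.0, -353.9, -29.6]
ee_rot: [180.0, -0.1, -26.4]
force: [0.3, 1.0, 4.9]
gripper_width: 63.7
gripper_force: 31.0
```

It grips at 63.7 mm and 31 N. The tips touched the counter at TCP z ≈ -30, so the true tips are 30 mm and the case centre 39 mm behind the reported TCP. Lifting now.

Call:
carry_out --pt "0 0 0 0 0 -10 -1" --pt "0 0 0 0 0 -40 -1" --pt "0 0 0 0 0 -80 -1" --pt "0 0 0 0 0 -120 -1" --pt "0 0 0 0 0 -160 -1" --pt "0 0 0 0 0 -190 -1" --pt "0 0 0 0 0 -190 -1" --pt "0 0 0 0 0 -190 -1"

```text
time_s: 11.6
ee_pos: [537.9, -353.4, 159.4]
ee_rot: [180.0, 0.1, -26.4]
force: [0.2, -0.4, -1.1]
gripper_width: 63.9
gripper_force: 30.0
```

```bash
cat > place.py <<'E'
from h import *
np.set_printoptions(precision=2,suppress=True)
p,r=meas(); print(p,state()['gripper_width'],state()['gripper_force'],state()['qpos'])
e=np.array([515.6,-67.4,71.]); T=down(13.5,-45)
for d in(120,30,8,0):
    t=e+(39-d)*T[:,2]+4*T[:,1]; print(d,t,row(t,T,(p,r)))
E
python3 place.py
```

```text
[ 537.89 -353.38  159.38] 63.90277469718707 29.999684393405914 [-34.32  25.41  82.15  -0.02  72.51  82.11]
120 [502.89 -14.46 131.1 ] [ -43.14   15.73  -37.79 -182.15 -287.93   28.45]
30 [517.75 -76.34  67.46] [ -43.14   15.73  -37.79 -141.23 -239.14   92.05]
8 [521.38 -91.46  51.91] [ -43.14   15.73  -37.79 -131.23 -227.21  107.6 ]
0 [522.7  -96.97  46.25] [ -43.14   15.73  -37.79 -127.59 -222.88  113.25]
```

Call:
carry_out --pt "-43.14 15.73 -37.79 -182 -288 28 -1" --pt "-43.14 15.73 -37.79 -182 -288 28 -1" --pt "-43.14 15.73 -37.79 -182 -288 28 -1" --pt "-43.14 15.73 -37.79 -182 -288 28 -1" --pt "-43.14 15.73 -37.79 -182 -288 28 -1" --pt "-43.14 15.73 -37.79 -182 -288 28 -1" --pt "-43.14 15.73 -37.79 -182 -288 28 -1" --pt "-43.14 15.73 -37.79 -182 -288 28 -1" --pt "-43.14 15.73 -37.79 -182 -288 28 -1" --pt "-43.14 15.73 -37.79 -182 -288 28 -1" --pt "-43.14 15.73 -37.79 -182 -288 28 -1" --pt "-43.14 15.73 -37.79 -182 -288 28 -1" --pt "-43.14 15.73 -37.79 -182 -288 28 -1" --pt "-43.14 15.73 -37.79 -182 -288 28 -1"

```text
time_s: 13.0
ee_pos: [503.8, -15.8, 132.2]
ee_rot: [135.0, -0.1, 13.4]
force: [0.1, 0.9, -1.1]
gripper_width: 63.5
gripper_force: 30.0
```

```bash
python3 place.py
```

```text
[503.75 -15.82 132.16] 63.49255532733146 29.999815821647644 [ 26.68  21.12 111.67 -47.61  68.81 130.11]
120 [502.89 -14.46 131.1 ] [ 0.02  0.02 -0.16 -0.53 -1.83 -0.34]
30 [517.75 -76.34  67.46] [ 0.02  0.02 -0.16 -0.49 -1.86 89.66]
8 [521.38 -91.46  51.91] [  0.02   0.02  -0.16  -0.48  -1.87 111.66]
0 [522.7  -96.97  46.25] [  0.02   0.02  -0.16  -0.48  -1.88 119.66]
```

Call:
carry_out --pt "0 0 0 0 -2 40 -1" --pt "0 0 0 0 -2 75 -1" --pt "0 0 0 0 -2 95 -1" --pt "0 0 0 0 -2 105 -1" --pt "0 0 0 0 -2 111 -1" --pt "0 0 0 0 -2 113 -1" --pt "0 0 0 0 -2 113 -1"

```text
time_s: 13.7
ee_pos: [522.7, -90.8, 51.1]
ee_rot: [135.0, -0.1, 13.5]
force: [-0.3, 0.5, -1.1]
gripper_width: 63.7
gripper_force: 30.0
```

Call:
carry_out --pt "0 0 0 0 0 1.5 -1" --pt "0 0 0 0 0 3 -1" --pt "0 0 0 0 0 3 -1"

```text
time_s: 14.0
ee_pos: [522.8, -93.0, 48.7]
ee_rot: [135.0, -0.1, 13.5]
force: [-0.7, 0.4, -2.0]
gripper_width: 63.7
gripper_force: 30.0
```

Call:
carry_out --pt "0 0 0 0 0 1 -1" --pt "0 0 0 0 0 2 -1" --pt "0 0 0 0 0 2 -1"

```text
time_s: 14.3
ee_pos: [523.0, -94.6, 47.1]
ee_rot: [135.0, -0.1, 13.5]
force: [0.2, 0.1, -1.1]
gripper_width: 63.7
gripper_force: 30.0
```

Call:
carry_out --pt "0 0 0 0 0 1 -1" --pt "0 0 0 0 0 2 -1" --pt "0 0 0 0 0 2 -1"

```text
time_s: 14.6
ee_pos: [523.3, -95.6, 46.1]
ee_rot: [135.0, -0.1, 13.5]
force: [-3.0, 3.7, 2.6]
gripper_width: 64.1
gripper_force: 30.0
```

Contact with the ribs came where expected (z 46.1). Now sliding down to the toes.

Call:
carry_out --pt "0 0 0 0 -1 0 -1" --pt "0 0 0 0 -2 0 -1" --pt "0 0 0 0 -3 0 -1" --pt "0 0 0 0 -3 0 -1"

```text
time_s: 15.0
ee_pos: [523.4, -94.0, 44.6]
ee_rot: [134.9, -0.1, 13.5]
force: [-0.9, 2.8, 5.0]
gripper_width: 63.8
gripper_force: 30.0
```

Call:
carry_out --pt "0 0 0 0 -1 0 -1" --pt "0 0 0 0 -2 0 -1" --pt "0 0 0 0 -2 0 -1"

```text
time_s: 15.3
ee_pos: [523.3, -93.2, 43.8]
ee_rot: [134.8, -0.1, 13.5]
force: [-0.0, 1.3, 7.4]
gripper_width: 63.7
gripper_force: 30.0
```

Toe contact reached; the case centre works out at (517,-66.5,71.4), which agrees with the easel fit. Releasing and backing off.

Call:
carry_out --pt "0 0 0 0 0 0 0.6" --pt "0 0 0 0 0 0 0.7" --pt "0 0 0 0 0 0 0.8" --pt "0 0 0 0 0 0 0.9" --pt "0 0 0 0 0 0 0.9" --pt "0 0 0 0 0 -10 0.9" --pt "0 0 0 0 0 -30 0.9" --pt "0 0 0 0 0 -70 0.9" --pt "0 0 0 0 0 -110 0.9" --pt "0 0 0 0 0 -150 0.9" --pt "0 0 0 0 0 -150 0.9"

```text
time_s: 16.4
ee_pos: [499.8, 14.6, 151.5]
ee_rot: [135.1, -0.5, 13.7]
force: [1.0, 0.8, 0.2]
gripper_width: 86.4
gripper_force: 0.0
```

```bash
cat > regrip.py <<'E'
from h import *
np.set_printoptions(precision=2,suppress=True)
p,r=meas(); print(p,state()['gripper_width'],state()['qpos'])
e=np.array([516.9,-66.5,71.4]); T=down(13.5,45); up=-T[:,2]
print(T[:,1],T[:,2])
# true tip (30 behind TCP) 5 mm above the case centre -> TCP 25 mm below centre
for d in(150,70,30,0):
    t=e+(d-25)*up; print(d,t,row(t,T,(p,r)))
t=np.array([505,-40,290.]);print('via',row(t,down(13.5),(p,r)))
E
python3 regrip.py
python3 - <<'E'
from h import *
a=grab_frame('top');b=grab_frame('side')
cv2.imwrite('pics/top6.png',a[:,:,::-1]);cv2.imwrite('pics/side6.png',b[:,:,::-1])
E
```

```text
[499.79  14.57 151.53] 86.41673327911721 [ 29.96  20.23 109.33 -45.5   72.3  129.59]
[ 0.17 -0.69 -0.71] [-0.17  0.69 -0.71]
150 [ 537.53 -152.45  159.79] [ 89.89  -0.6    0.26  -2.89 127.14 114.96]
70 [524.33 -97.44 103.22] [ 89.89  -0.6    0.26  -3.2   47.14 115.11]
30 [517.73 -69.94  74.94] [ 89.89  -0.6    0.26  -3.35   7.14 115.19]
0 [512.77 -49.31  53.72] [ 89.89  -0.6    0.26  -3.47 -22.86 115.25]
via [ 44.89  -0.6    0.01  -6.58 136.2  -59.86]
```

Call:
carry_out --pt "44.9 -0.6 0 -6 136 -60 0.1" --pt "44.9 -0.6 0 -6 136 -60 0.1" --pt "44.9 -0.6 0 -6 136 -60 0.1" --pt "44.9 -0.6 0 -6 136 -60 0.1" --pt "44.9 -0.6 0 -6 136 -60 0.1" --pt "44.9 -0.6 0 -6 136 -60 0.1" --pt "44.9 -0.6 0 -6 136 -60 0.1" --pt "89.9 -0.6 0.3 -3 127 115 0.1" --pt "89.9 -0.6 0.3 -3 127 115 0.1" --pt "89.9 -0.6 0.3 -3 127 115 0.1" --pt "89.9 -0.6 0.3 -3 127 115 0.1" --pt "89.9 -0.6 0.3 -3 127 115 0.1" --pt "89.9 -0.6 0.3 -3 127 115 0.1" --pt "89.9 -0.6 0.3 -3 127 115 0.1" --pt "89.9 -0.6 0.3 -3 127 115 0.1" --pt "89.9 -0.6 0.3 -3 127 115 0.1" --pt "89.9 -0.6 0.3 -3 127 115 0.1" --pt "89.9 -0.6 0.3 -3 127 115 0.1"

```text
time_s: 18.3
ee_pos: [534.8, -155.5, 158.2]
ee_rot: [-135.3, 0.4, 13.3]
force: [0.0, -0.2, -0.6]
gripper_width: 50.2
gripper_force: 0.0
```

```bash
python3 regrip.py
python3 - <<'E'
from h import *
s=state();w=grab_frame('wrist')[:,:,::-1];t=cv2.imread('pics/top6.png');d=cv2.imread('pics/side6.png')
o=np.zeros((600,800,3),np.uint8)
o[:320,:512]=cv2.resize(w,(512,320))
o[320:,:400]=cv2.resize(t[150:247,290:428],(400,280))
o[320:,400:]=cv2.resize(d[190:290,250:393],(400,280))
cv2.imwrite('pics/z6.png',o)
E
```

```text
[ 534.78 -155.55  158.16] 50.224229608288134 [-35.16  36.56  78.22  28.09 100.57  37.97]
[ 0.17 -0.69 -0.71] [-0.17  0.69 -0.71]
150 [ 537.53 -152.45  159.79] [ 0.28  0.14 -0.41  3.39 -2.86  0.5 ]
70 [524.33 -97.44 103.22] [ 0.28  0.14 -0.41  3.59 -3.25 80.5 ]
30 [517.73 -69.94  74.94] [  0.28   0.14  -0.41   3.69  -3.44 120.5 ]
0 [512.77 -49.31  53.72] [  0.28   0.14  -0.41   3.76  -3.59 150.5 ]
via [ -44.72    0.3    -0.33   -3.28 -177.52   -9.72]
```

View pics/z6.png

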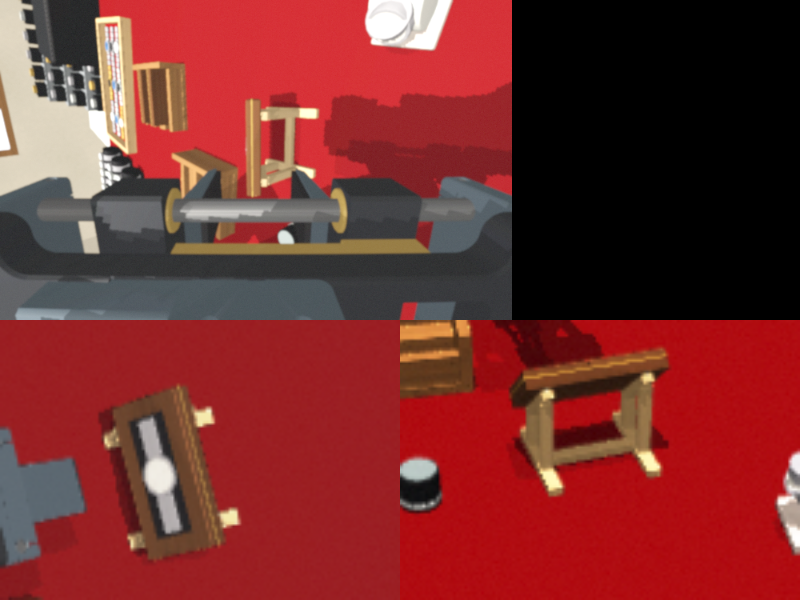

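The case lies squarely on the easel. In the wrist view its upper edge is at col ≈316, which agrees with the computed -3.6 mm offset. Advancing and gripping the top edge.

Call:
carry_out --pt "0.3 0 -0.4 3.7 -3.5 0 0.1" --pt "0.3 0 -0.4 3.7 -3.5 40 0.1" --pt "0.3 0 -0.4 3.7 -3.5 75 0.1" --pt "0.3 0 -0.4 3.7 -3.5 100 0.1" --pt "0.3 0 -0.4 3.7 -3.5 120 0.1" --pt "0.3 0 -0.4 3.7 -3.5 135 0.1" --pt "0.3 0 -0.4 3.7 -3.5 145 0.1" --pt "0.3 0 -0.4 3.7 -3.5 150 0.1" --pt "0.3 0 -0.4 3.7 -3.5 150 0.1" --pt "0.3 0 -0.4 3.7 -3.5 150 0.1"

```text
time_s: 19.35
ee_pos: [513.2, -50.8, 53.3]
ee_rot: [-134.9, 0.1, 13.5]
force: [-0.0, 0.3, -0.8]
gripper_width: 50.1
gripper_force: 0.0
```

```bash
python3 regrip.py
```

```text
[513.19 -50.83  53.26] 50.084515325085114 [-28.8   37.26  95.18  31.8   82.91  33.48]
[ 0.17 -0.69 -0.71] [-0.17  0.69 -0.71]
150 [ 537.53 -152.45  159.79] [  -0.12    0.09   -0.1    -0.3    -1.75 -149.21]
70 [524.33 -97.44 103.22] [ -0.12   0.09  -0.1   -0.17  -1.58 -69.21]
30 [517.73 -69.94  74.94] [ -0.12   0.09  -0.1   -0.1   -1.5  -29.21]
0 [512.77 -49.31  53.72] [-0.12  0.09 -0.1  -0.06 -1.44  0.79]
via [ -45.12    0.13   -0.06   -6.02 -176.51 -158.23]
```

Call:
carry_out --pt "0 0 0 0 -1 0 0" --pt "0 0 0 0 -1 0 -0.4" --pt "0 0 0 0 -1 0 -0.5" --pt "0 0 0 0 -1 0 -1" --pt "0 0 0 0 -1 0 -1" --pt "0 0 0 0 -1 0 -1" --pt "0 0 0 0 -1 0 -1" --force 30

```text
time_s: 20.05
ee_pos: [512.5, -49.6, 53.8]
ee_rot: [-134.8, 0.2, 13.5]
force: [0.3, -0.1, 2.1]
gripper_width: 18.1
gripper_force: 30.0
```

Call:
carry_out --pt "0 0 0 0 0 -5 -1" --pt "0 0 0 0 0 -20 -1" --pt "0 0 0 0 0 -50 -1" --pt "0 0 0 0 0 -90 -1" --pt "0 0 0 0 0 -120 -1" --pt "0 0 0 0 0 -120 -1" --pt "0 0 0 0 0 -120 -1"

```text
time_s: 20.75
ee_pos: [532.4, -132.7, 137.6]
ee_rot: [-134.9, 0.2, 13.5]
force: [0.4, 0.4, -2.6]
gripper_width: 17.5
gripper_force: 30.0
```

```bash
cat > ins.py <<'E'
from h import *
np.set_printoptions(precision=2,suppress=True)
p,r=meas(); s=state(); print(p,s['gripper_width'],s['gripper_force'],s['qpos'],s['force'])
rk=np.array([489.6,299.3]);yw=-79.1
def rack(x,y): return rk+rz([x,y],yw)
T=down(10.9)
# home centre z 42 -> TCP 42-25
for n,y,z in(('hover',-12,160),('in',-12,21),('stop',7.5,17)):
    t=np.r_[rack(-50,y),z]; print(n,t,row(t,T,(p,r)))
t=np.array([470,100.,200]);print('via',row(t,T,(p,r)))
E
python3 ins.py
```

```text
[ 532.44 -132.69  137.62] 17.486277232989877 29.995524287223816 [-33.85  36.53  81.82  28.83  97.18  37.09] [ 0.36  0.39 -2.57]
hover [468.36 346.13 160.  ] [ -45.11    1.22    2.35   49.12 -355.06  324.65]
in [468.36 346.13  21.  ] [ -45.11    1.22    2.35   49.66 -256.56  422.71]
stop [487.51 349.82  17.  ] [ -45.11    1.22    2.35   69.16 -253.16  424.86]
via [ -45.11    1.22    2.35   -6.77 -214.11  126.68]
```

The case is held on its edge (18 mm, 30 N). Going to a hover over the empty slot.

Call:
carry_out --pt "-45.1 1.2 2.4 -7 -214 127 -1" --pt "-45.1 1.2 2.4 -7 -214 127 -1" --pt "-45.1 1.2 2.4 -7 -214 127 -1" --pt "-45.1 1.2 2.4 -7 -214 127 -1" --pt "-45.1 1.2 2.4 -7 -214 127 -1" --pt "-45.1 1.2 2.4 -7 -214 127 -1" --pt "-45.1 1.2 2.4 -7 -214 127 -1" --pt "-45.1 1.2 2.4 -7 -214 127 -1" --pt "-45.1 1.2 2.4 49 -355 325 -1" --pt "-45.1 1.2 2.4 49 -355 325 -1" --pt "-45.1 1.2 2.4 49 -355 325 -1" --pt "-45.1 1.2 2.4 49 -355 325 -1" --pt "-45.1 1.2 2.4 49 -355 325 -1" --pt "-45.1 1.2 2.4 49 -355 325 -1" --pt "-45.1 1.2 2.4 49 -355 325 -1" --pt "-45.1 1.2 2.4 49 -355 325 -1" --pt "-45.1 1.2 2.4 49 -355 325 -1"

```text
time_s: 22.45
ee_pos: [468.7, 344.5, 160.5]
ee_rot: [-180.0, 0.1, 10.7]
force: [-0.8, 0.9, -0.6]
gripper_width: 17.8
gripper_force: 30.0
```

```bash
python3 ins.py
```

```text
[468.68 344.47 160.55] 17.77322959089735 29.99566823244095 [ 35.15  19.81  90.88   0.05  69.35 114.4 ] [-0.82  0.88 -0.64]
hover [468.36 346.13 160.  ] [-0.03  0.05 -0.17 -0.   -1.69  0.55]
in [468.36 346.13  21.  ] [ -0.03   0.05  -0.17   0.13  -1.62 139.55]
stop [487.51 349.82  17.  ] [ -0.03   0.05  -0.17  19.63  -1.68 143.53]
via [ -0.03   0.05  -0.17 -44.25 240.42 -39.53]
```

Call:
carry_out --pt "0 0 -0.2 0 -1.6 40 -1" --pt "0 0 -0.2 0 -1.6 75 -1" --pt "0 0 -0.2 0 -1.6 95 -1" --pt "0 0 -0.2 0 -1.6 100 -1" --pt "0 0 -0.2 0 -1.6 100 -1" --pt "0 0 -0.2 0 -1.6 100 -1"

```text
time_s: 23.05
ee_pos: [468.9, 348.5, 62.2]
ee_rot: [-179.9, -0.1, 11.1]
force: [-0.4, -0.1, -0.9]
gripper_width: 17.9
gripper_force: 30.0
```

```bash
python3 ins.py
python3 - <<'E'
from h import *
s=state();w=grab_frame('wrist')[:,:,::-1];d=grab_frame('side')[:,:,::-1];t=grab_frame('top')[:,:,::-1]
c=cam('wrist',s);w=np.ascontiguousarray(w)
rk=np.array([489.6,299.3])
M=[(-62,67.5,40),(-38,67.5,40),(-62,20,40),(-38,20,40),(-74,79.5,60),(74,79.5,60),(74,67.5,60),(-74,67.5,60)]
uv=proj(c,[np.r_[rk+rz(m[:2],-79.1),m[2]] for m in M]);print(uv)
g=w[0:280,180:500].copy();g=cv2.resize(g,None,fx=1.8,fy=1.8,interpolation=cv2.INTER_CUBIC)
for p in uv: cv2.circle(g,tuple(int(round(v)) for v in (p-[180,0]+.5)*1.8-.5),2,(0,255,0),-1)
cv2.imwrite('pics/z7.png',g)
E
```

```text
[468.93 348.5   62.2 ] 17.896262170463704 29.99567359685898 [ 35.46  24.79  98.47   0.06  56.57 114.37] [-0.43 -0.08 -0.88]
hover [468.36 346.13 160.  ] [ -0.12  -0.14   0.16  -0.78   2.01 -97.81]
in [468.36 346.13  21.  ] [-0.12 -0.14  0.16 -1.12  2.3  41.19]
stop [487.51 349.82  17.  ] [-0.12 -0.14  0.16 18.37  2.37 45.24]
via [  -0.12   -0.14    0.16  -46.27  243.8  -138.43]
[[306.49318501 102.96277266]
 [341.15019011 103.09928306]
 [306.8876051  170.93603364]
 [339.88020477 171.06836069]
 [285.68411995  80.96244996]
 [521.7978945   83.06531545]
 [519.05766147 102.9037272 ]
 [286.07418247 101.04099971]]
```

View pics/z7.png

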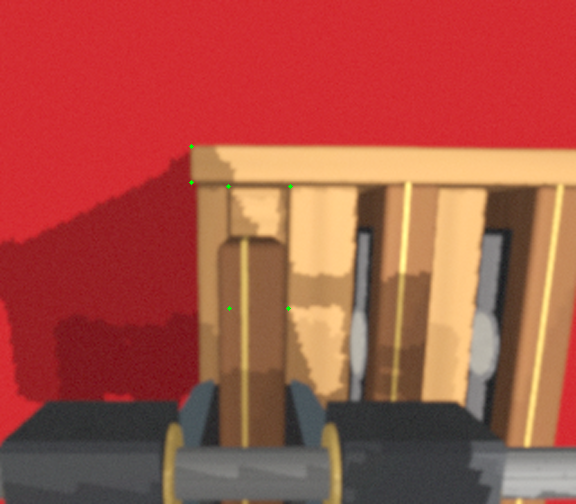

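The slot walls at the far end are at cols 230 and 289, matching the model. The case top spans 220–287, so the case needs about 2.4 mm towards tool +y. Shift and lower.

Call:
carry_out --pt "0 0 0.2 -1 2.4 0 -1" --pt "0 0 0.2 -1 2.4 4 -1" --pt "0 0 0.2 -1 2.4 9 -1" --pt "0 0 0.2 -1 2.4 14 -1" --pt "0 0 0.2 -1 2.4 19 -1" --pt "0 0 0.2 -1 2.4 23 -1" --pt "0 0 0.2 -1 2.4 23 -1"

```text
time_s: 23.9
ee_pos: [466.7, 345.4, 36.7]
ee_rot: [-180.0, 0.1, 10.9]
force: [-0.4, -0.1, -2.4]
gripper_width: 18.0
gripper_force: 30.0
```

```bash
python3 ins.py
```

```text
[466.67 345.41  36.7 ] 18.022909989293083 29.995703101158142 [ 35.34  26.21 100.4    0.06  53.49 114.4 ] [-0.37 -0.06 -2.35]
hover [468.36 346.13 160.  ] [  -0.01    0.11    0.      1.57   -0.41 -123.3 ]
in [468.36 346.13  21.  ] [-0.01  0.11  0.    1.83 -0.39 15.7 ]
stop [487.51 349.82  17.  ] [-0.01  0.11  0.   21.34 -0.39 19.66]
via [  -0.01    0.11    0.    -43.45  241.58 -163.25]
```

Call:
carry_out --pt "0 0 0 0 0 4 -1" --pt "0 0 0 0 0 8 -1" --pt "0 0 0 0 0 12 -1" --pt "0 0 0 0 0 15 -1" --pt "0 0 0 0 0 15 -1"

```text
time_s: 24.4
ee_pos: [466.8, 345.5, 22.0]
ee_rot: [-180.0, 0.1, 10.9]
force: [-0.5, 0.1, -1.4]
gripper_width: 17.6
gripper_force: 30.0
```

Call:
carry_out --pt "0 0 0 0 0 1 -1" --pt "0 0 0 0 0 2 -1" --pt "0 0 0 0 0 3 -1" --pt "0 0 0 0 0 3 -1"

```text
time_s: 24.8
ee_pos: [467.1, 345.7, 19.6]
ee_rot: [-180.0, 0.0, 10.9]
force: [0.4, -0.7, -1.2]
gripper_width: 17.8
gripper_force: 30.0
```

Call:
carry_out --pt "0 0 0 0 0 1 -1" --pt "0 0 0 0 0 2 -1" --pt "0 0 0 0 0 2 -1"

```text
time_s: 25.1
ee_pos: [467.2, 345.8, 17.8]
ee_rot: [-179.9, 0.0, 10.9]
force: [0.1, 0.8, -0.6]
gripper_width: 18.4
gripper_force: 30.0
```

Call:
carry_out --pt "0 0 0 0 0 1 -1" --pt "0 0 0 0 0 2 -1" --pt "0 0 0 0 0 2 -1"

```text
time_s: 25.4
ee_pos: [467.5, 345.8, 17.5]
ee_rot: [-179.9, -0.0, 10.9]
force: [-0.9, -2.2, 10.5]
gripper_width: 17.9
gripper_force: 30.0
```

It reached the floor at TCP z 17.5, as expected. Relaxing and pushing along the slot.

Call:
carry_out --pt "0 0 0 0 0 -1.5 -1" --pt "0 0 0 4 0 -1.5 -1" --pt "0 0 0 8 0 -1.5 -1" --pt "0 0 0 12 0 -1.5 -1" --pt "0 0 0 16 0 -1.5 -1" --pt "0 0 0 17 0 -1.5 -1" --pt "0 0 0 17 0 -1.5 -1"

```text
time_s: 26.1
ee_pos: [483.1, 348.9, 17.5]
ee_rot: [-179.9, 0.1, 10.9]
force: [-3.9, -0.8, 6.3]
gripper_width: 18.1
gripper_force: 30.0
```

Call:
carry_out --pt "0 0 0 1 0 0 -1" --pt "0 0 0 2 0 0 -1" --pt "0 0 0 2 0 0 -1"

```text
time_s: 26.4
ee_pos: [484.9, 349.2, 17.5]
ee_rot: [-180.0, 0.1, 10.9]
force: [-4.1, -1.1, 6.3]
gripper_width: 17.6
gripper_force: 30.0
```

Call:
carry_out --pt "0 0 0 1 0 0 -1" --pt "0 0 0 2 0 0 -1" --pt "0 0 0 2 0 0 -1"

```text
time_s: 26.7
ee_pos: [486.9, 349.6, 17.5]
ee_rot: [-180.0, 0.1, 10.9]
force: [-4.0, -0.9, 6.9]
gripper_width: 18.0
gripper_force: 30.0
```

Call:
carry_out --pt "0 0 0 1 0 0 -1" --pt "0 0 0 2 0 0 -1" --pt "0 0 0 2 0 0 -1"

```text
time_s: 27.0
ee_pos: [487.3, 349.7, 17.6]
ee_rot: [-180.0, 0.3, 10.9]
force: [-8.9, -1.2, 7.9]
gripper_width: 18.0
gripper_force: 30.0
```

Call:
carry_out --pt "0 0 0 1 0 0 -1" --pt "0 0 0 1 0 0 -1"

```text
time_s: 27.2
ee_pos: [487.3, 349.7, 17.6]
ee_rot: [-180.0, 0.4, 10.9]
force: [-10.8, -1.7, 9.1]
gripper_width: 18.0
gripper_force: 30.0
```

Call:
carry_out --pt "0 0 0 1 0 0 -1" --pt "0 0 0 1 0 0 -1"

```text
time_s: 27.4
ee_pos: [487.2, 349.6, 17.5]
ee_rot: [-180.0, 0.5, 10.9]
force: [-12.5, -1.5, 11.9]
gripper_width: 17.5
gripper_force: 30.0
```

It's against the stop, where predicted. Relaxing the push and opening gently.

Call:
carry_out --pt "0 0 0 -1.5 0 0 -1" --pt "0 0 0 -2.5 0 -0.5 -1" --pt "0 0 0 -2.5 0 -0.5 -1" --force 8

```text
time_s: 27.7
ee_pos: [487.7, 349.8, 17.4]
ee_rot: [-180.0, 0.2, 10.9]
force: [-6.5, -1.2, 3.5]
gripper_width: 17.9
gripper_force: 8.0
```

Call:
carry_out --pt "0 0 0 0 0 0 -0.58" --pt "0 0 0 0 0 0 -0.54" --pt "0 0 0 0 0 0 -0.5" --pt "0 0 0 0 0 0 -0.45" --pt "0 0 0 0 0 0 -0.4" --pt "0 0 0 0 0 0 -0.35" --pt "0 0 0 0 0 0 -0.35" --pt "0 0 0 0 0 0 -0.35" --pt "0 0 0 0 0 -10 -0.35" --pt "0 0 0 0 0 -25 -0.35" --pt "0 0 0 0 0 -50 -0.35" --pt "0 0 0 0 0 -90 -0.35" --pt "0 0 0 0 0 -130 -0.35" --pt "0 0 0 0 0 -130 -0.35"

```text
time_s: 29.1
ee_pos: [492.7, 352.3, 154.9]
ee_rot: [-179.6, -0.7, 10.9]
force: [0.2, 0.5, 1.2]
gripper_width: 29.9
gripper_force: 0.0
```

Run:
```python
from h import *
s=state();w=grab_frame('wrist')[:,:,::-1];d=grab_frame('side')[:,:,::-1]
c=cam('wrist',s);print(s['ee_pos'],s['ee_rot'])
o=np.zeros((600,800,3),np.uint8)
g=cv2.resize(w[0:260,200:460],None,fx=1.9,fy=1.9,interpolation=cv2.INTER_CUBIC)
rk=np.array([489.6,299.3])
M=[(-59,67.5,74),(-41,67.5,74),(-59,-52.5,74),(-41,-52.5,74)]
for p in proj(c,[np.r_[rk+rz(m[:2],-79.1),m[2]] for m in M]):cv2.circle(g,tuple(int(round(v)) for v in (p-[200,0]+.5)*1.9-.5),2,(0,255,0),-1)
o[:494,:494]=g
o[:240,500:]=cv2.resize(d[120:216,230:350],(300,240))
cv2.imwrite('pics/z8.png',o)
```

```text
[492.73078344 352.26544234 154.87513106] [-179.63813257   -0.70258479   10.90091179]
```

View pics/z8.png

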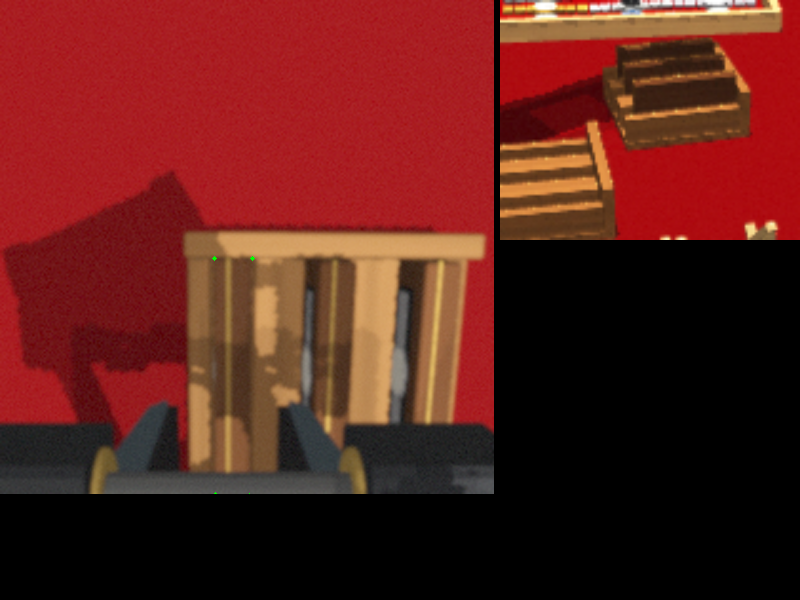

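The case stands upright at cols 213–252. Its end is flush with the end board at row 258, its height matches the two filed cases, and the gripper is clear. Handing in.

```bash
python3 -c "
from workcell import workorder; print(workorder.job_done())"
```

```text
the job is handed in; nothing more can be done
None
```

The case is standing upright on its long edge in the empty slot, fully down and flush against the end board in the last pictures; the job is handed in (about 29 s used), but no pass/fail result came back.

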